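Hold the amber test prism in the light gauge

ROBOT

A 6-joint arm with a two-finger parallel gripper is mounted at the origin on a cart in front of the work surface, level with it; the furniture and walls round the work are solid. World frame = base frame: x ahead of the robot, y to its left, z up, the work surface at z = 0. Lengths are in m, angles in degrees, forces in N, time in s.
With the tool pointing down it reaches from about 0.325 to 0.85 m from the base axis. Payload 4.4 kg.
Tool frame: the origin (TCP) lies between the finger pads; the fingertips stand 22 mm ahead of it and the grasp point (between the pads) lies 3 mm ahead of it; z points along the fingers, x is the direction in which the jaws open and shut, and the axes are right-handed (so a half turn about z gives the same grasp; the last joint's range is limited). The gripper opens to 94 mm and grips with 3 to 60 N. Pads are 16 mm wide; open, the fingers measure 119 mm over their backs; the gripper's body (75 mm by 177 mm) begins 78 mm behind the grasp point.
Start: joints at [-8.623, 11.837, 88.321, -0, 79.842, -8.623], TCP at [0.575, -0, 0.227] pointing down, gripper open.
Joint ranges: [-156.59, 156.59], [-49.26, 127.26], [12.9, 141.05], [-63.56, 243.56], [4.71, 150.69], [-161.64, 161.64]. Speed limits (degrees/s): [159.86, 159.86, 180, 180, 180, 180].

INTERFACE

Orientations are given as a 3x3 rotation matrix whose columns are the frame's x, y, z axes.
In Python, from bench import robot gives the robot as it stands.
- The arm moves only by the shell command python3 -m jog 'ROWS' [FORCE]. ROWS is JSON, a list of rows, each a list of 7 numbers: the opening, from 0 (shut) to 1 (fully open), then the shift along the tool's x, y, z in units of 40 mm (1.0 is 40 mm), then the turn, a rotation vector about the tool's x, y, z in units of 5 degrees (1.0 is 5 degrees). In form: [[gripper, dx, dy, dz, wx, wy, wz], ...]. A call has 1 to 20 rows; each row shifts and turns the pose as measured when the row begins, along the tool's axes as they then stand; what a row does not reach is not made up. A row lasts 1/12 s, in which the tool goes at most 41.7 mm and 7.16 degrees, less where a joint would pass 70% of its speed; a pose out of reach is approached as far as the arm can. A call is refused whole if a number of a shift passes 1 or a number of a turn 1, either way. A call with a gripper value outside its range is refused whole. The fingers move at their own pace and stop on an object; FORCE is the grip in N (left out, the last holds). Time passes only in rows, so rows that do not move let the fingers close. It gives the time, the measured TCP pose, the force and the opening at its end, in the units of the state.
- robot.observe(): the state, without advancing time (a new reading comes with each control period).
- robot.read_camera(name): name is "scene" or "side" or "wrist"; returns a dict with "pixels" (480x640x3 uint8, blue, green, red), "range_z" (480x640 float32, m along the optical axis (not along the pixel's ray), 0 where there is no reading), "vertical_fov" (degrees; the focal length in pixels is half the picture's height over the tangent of half this angle, whatever the lens; pixels are square), "cx", "cy" (the principal point, pixels), "world_from_camera" (4x4, takes a point from camera to world coordinates); the wrist camera has in their place "tool_from_camera" (4x4, takes a point from camera to tool coordinates, whose origin is the TCP and whose axes are the tool frame's). Camera axes: x right, y down, z forward; pixel columns grow to the right and rows downward; lengths in m; the calibration is good to about 2 mm. A picture is of the moment at which its call begins: read the wrist's pose just before it.
- robot.close_job(): hands the job in, once; it reports no verdict.
The state is a dict: "clock": time; "joint_pos": joint angles; "joint_vel": joint speeds; "joint_efforts": joint torques, N m; "eef_pos": TCP position; "tool_rot": TCP orientation; "force": force on the tool from outside, world axes, zero at the start; "moment": the same for the moment, N m; "opening": opening from 0.0 (shut) to 1.0 (fully open).
Only numpy, scipy, OpenCV 4.12 (cv2) and the standard library are available. Lean on these libraries where they do the work, as an engineer would, in place of code of your own. Each camera call takes 0.05 s, during which the arm holds its last target. There are 200 camera calls.

TASK

Check today's amber casting in the light gauge: first take the red dust plug out of the gauge's mouth and lower it gently into the deep tin, without dropping it, and let go of it there. Then lift the amber test prism out of its rack, gripping it by its two frosted faces only (never put a finger on the polished ones), and lower it through the mouth until the light beam passes wholly through it from one polished face to the other. Finish still holding it there, upright, square to the beam, centred in the mouth and touching nothing but your fingers; leave the green and clear prisms standing in the rack and do not knock the tin over or push it away.

Things in the scene. Friction and masses are not known exactly. Their poses are not given: they have to be found in the camera images.
- gauge: Fixed light gauge 104 (x) x 190 (y) mm. Two light grey housings carry an aluminium plate 70 x 134 mm, 8 mm thick, upper face 100 mm above the origin. In its middle a through mouth, 30 x 30 mm, sides along x and y, chamfered 2 mm; below it an open gap, 44 mm wide in y, down to the base plate at 12 mm. Nothing there carries a prism. Origin: centre of underside, below the mouth; z up.
- beam (a point): Middle of the light beam, straight below the mouth's centre, 62 mm above the work surface (38 mm below the plate's upper face). The beam, round and 17 mm across, runs along the gauge's y, from the bright lamp window in the +y housing (with cooling fins) to the dark receiver window in the -y housing. Axes as the gauge's.
- plug: Red dust plug, about 50 g, 70 mm tall, hanging loosely upright in the mouth. Origin: centre of its lower end, z up. Stem 27 mm across up to 20 mm; flange 43 mm across from 20 to 24 mm, resting on the plate (stem reaches 20 mm below the plate's upper face); neck 26 mm; round knob 36 mm across from 44 to 56 mm (grip there, any yaw); domed top at 70 mm.
- tin: Open deep steel tin, loose, 0.5 kg, 92 mm tall, 118 mm across (122 at the rim, 113 inside), with a blue felt pad on its floor. Origin: centre of its underside; z up.
- tin_floor (a point): Centre of the tin's inner floor, 5 mm above the tin's underside and 87 mm below its rim.
- rack: Light wooden rack, fixed, 64 (x) x 160 (y) x 40 mm, origin at the centre of its underside. Three square pockets in a row along its y, at y = -50, 0 and +50 mm, 24 x 24 mm wide and 30 mm deep (floors 10 mm above the underside), one prism in each; which prism is where varies.
- amber_prism: AMBER test prism, the one to check, about 60 g: 22 x 22 mm square, 110 mm tall, origin at the centre of its lower end, z up. Its two FROSTED faces (matt white) are those across its x; the two POLISHED see-through faces are those across its y. In a pocket of the rack, frosted faces to the rack's long sides, top 120 mm above the work surface (80 mm above the rack).
- amber_polish: The two polished faces of the amber prism (part of it; same origin and axes as the prism): no finger may touch them.
- green_prism: Green test prism in the rack, to be left standing: 22 x 22 mm square, 110 mm tall, origin at the centre of its lower end, z up. Its two FROSTED faces (matt white) are those across its x; the two POLISHED see-through faces are those across its y.
- clear_prism: Clear, nearly colourless test prism in the rack, to be left standing: 22 x 22 mm square, 110 mm tall, origin at the centre of its lower end, z up. Its two FROSTED faces (matt white) are those across its x; the two POLISHED see-through faces are those across its y.

How it is judged:
By the outcome, as a careful person would: the job done as asked, in the order asked, and still so for the second after the job is handed in, while the arm keeps its last pose, push and grip.
It also fails if it takes over 59 s, if anything falls off the work surface, if the arm or the gripper's body presses on something with over 40 N, if the wrist force passes 120 N, or if a joint passes its speed limit or range.

## Working session

There is one attempt and no reset: what is moved stays moved. The work goes in short steps, Python scripts to look and compute and a shell command to move; the robot and the scene stay as the last step left them, time stands still between calls to the robot, and variables do not carry over. Pictures are saved under pics/ and viewed, about 8 in all and at most 12, crops included, and the job is handed in when it is done.

```bash
mkdir -p pics; cat > h.py <<'E'
import numpy as np, cv2
from bench import robot
def cam(n):
    s=robot.observe(); c=robot.read_camera(n)
    c["f"]=240/np.tan(np.radians(c["vertical_fov"]/2))
    if n=="wrist":
        T=np.eye(4);T[:3,:3]=np.array(s["tool_rot"]);T[:3,3]=s["eef_pos"]
        c["W"]=T@np.array(c["tool_from_camera"])
    else: c["W"]=np.array(c["world_from_camera"])
    return c
def cloud(c):
    v,u=np.mgrid[:480,:640]; z=c["range_z"]
    p=np.stack([(u-c["cx"])/c["f"]*z,(v-c["cy"])/c["f"]*z,z],-1)
    return p@c["W"][:3,:3].T+c["W"][:3,3]
def plane(c,u,v,h):
    d=c["W"][:3,:3]@np.array([(u-c["cx"])/c["f"],(v-c["cy"])/c["f"],1]);o=c["W"][:3,3]
    return o+d*(h-o[2])/d[2]
E
python3 - <<'E'
from h import *
s=robot.observe();print(s)
for n in["scene","side","wrist"]:
    c=cam(n);cv2.imwrite(f"pics/{n}0.png",c["pixels"]);np.savez(f"{n}0.npz",px=c["pixels"],z=c["range_z"],W=c["W"],f=c["f"],cx=c["cx"],cy=c["cy"])
    print(n,c["f"],c["cx"],c["cy"],c["W"].round(3).tolist(),(c["range_z"]>0).mean())
E
```

```text
{'clock': 0.0, 'joint_pos': array([-8.62212391e+00,  1.18821834e+01,  8.84034013e+01, -7.46745192e-04,
        7.98420973e+01, -8.62610109e+00]), 'joint_vel': array([ 0.01878698, -0.03516627,  0.11197851, -0.03404332,  0.06643921,
        0.05491371]), 'joint_efforts': array([-8.39226868e-05, -3.70882022e+01, -2.81415099e+01,  6.96549774e-02,
        3.60915181e-02, -1.71865345e-04]), 'eef_pos': array([5.74247094e-01, 1.07639436e-04, 2.26322811e-01]), 'tool_rot': array([[ 9.99997566e-01,  7.13730540e-05, -2.20520747e-03],
       [ 7.20819832e-05, -9.99999946e-01,  3.21401794e-04],
       [-2.20518441e-03, -3.21559967e-04, -9.99997517e-01]]), 'force': array([-0.14134884,  0.03801875,  0.46120016]), 'moment': array([-0.08254836,  0.02327555, -0.02405076]), 'opening': 0.9982874250641546}
scene 442.46172020140483 321.2111677994632 242.0150877846772 [[-0.852, -0.31, 0.422, 0.213], [-0.523, 0.476, -0.707, 0.717], [0.018, -0.823, -0.568, 0.576], [0.0, 0.0, 0.0, 1.0]] 0.9960416666666667
side 565.3448866236929 317.0714308554184 239.80310326848465 [[-0.21, 0.819, -0.533, 1.24], [0.978, 0.178, -0.112, 0.248], [0.003, -0.545, -0.839, 1.154], [0.0, 0.0, 0.0, 1.0]] 0.996064453125
wrist 353.2312490300694 319.153462791013 244.23697997715428 [[1.0, 0.001, -0.002, 0.574], [0.001, -0.967, -0.253, 0.073], [-0.002, 0.253, -0.967, 0.383], [0.0, 0.0, 0.0, 1.0]] 0.9960546875
```

View pics/scene0.png

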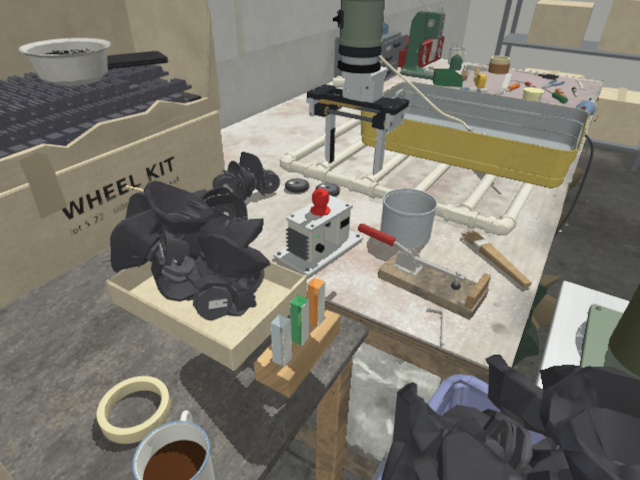

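View pics/side0.png

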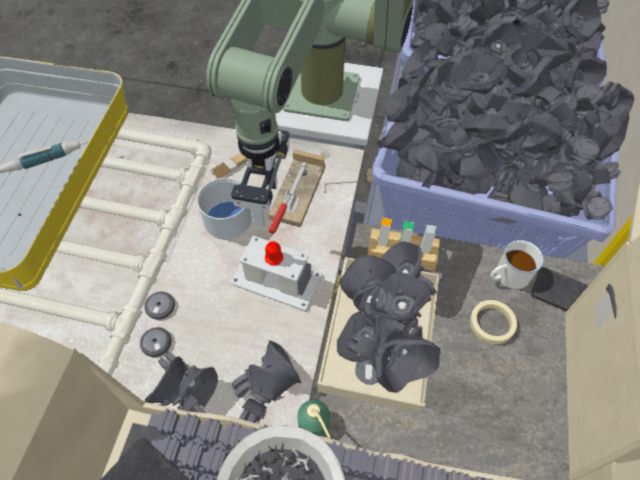

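The scene view shows the plug at (320,200) in the gauge, the tin at (408,220), and the rack at (300,340) with amber at (316,300). In the side view these are at (273,253), (225,208) and (405,245), with amber at (386,230). A casting tray stands right beside the rack.

```bash
python3 - <<'E'
from h import *
for n in["scene","side","wrist"]:
    d=np.load(f"{n}0.npz");c=dict(range_z=d["z"],W=d["W"],f=d["f"],cx=d["cx"],cy=d["cy"]);P=cloud(c)
    hsv=cv2.cvtColor(d["px"],cv2.COLOR_BGR2HSV);H,S,V=cv2.split(hsv)
    inw=(abs(P[...,0]-.55)<.35)&(abs(P[...,1]-.1)<.5)&(P[...,2]>-.02)&(P[...,2]<.25)
    for nm,m in dict(red=((H<6)|(H>174))&(S>150),amber=(H>8)&(H<18)&(S>150)&(P[...,2]>.07),green=(H>50)&(H<85)&(S>120),blue=(H>100)&(H<120)&(S>130)).items():
        k,l,st,ce=cv2.connectedComponentsWithStats((m&inw).astype(np.uint8))
        for i in range(1,k):
            if st[i,4]>25:
                q=P[l==i];print(n,nm,st[i].tolist(),np.median(q,0).round(3),q.min(0).round(3),q.max(0).round(3))
    # tin rim / gauge plate / rack height slices
    for nm,lo,hi in(("h92",.088,.096),("h100",.098,.103),("h40",.037,.043)):
        m=inw&(P[...,2]>lo)&(P[...,2]<hi)
        k,l,st,ce=cv2.connectedComponentsWithStats(m.astype(np.uint8))
        for i in range(1,k):
            if st[i,4]>60:
                q=P[l==i][:,:2].astype(np.float32);r=cv2.minAreaRect(q);print(n,nm,st[i].tolist(),np.round(r[0],3),np.round(r[1],3),round(r[2],1))
E
```

```text
scene red [311, 189, 19, 27, 380] [0.624 0.036 0.128] [ 0.611 -0.197  0.01 ] [0.779 0.048 0.149]
scene red [358, 224, 37, 21, 296] [0.506 0.008 0.076] [ 0.466 -0.006  0.066] [0.55  0.016 0.082]
scene amber [308, 279, 15, 33, 256] [0.5   0.261 0.106] [0.491 0.242 0.07 ] [0.51  0.264 0.121]
scene green [291, 296, 16, 17, 129] [0.498 0.304 0.118] [0.489 0.291 0.106] [0.508 0.314 0.122]
scene h92 [393, 189, 45, 25, 82] [ 0.479 -0.163] [0.061 0.121] 66.0
scene h92 [383, 191, 35, 26, 74] [ 0.515 -0.103] [0.045 0.116] 53.3
scene h92 [206, 196, 37, 8, 79] [0.845 0.087] [0.079 0.016] 47.5
scene h92 [286, 207, 67, 26, 157] [0.606 0.045] [0.15  0.065] 52.2
scene h92 [160, 267, 35, 15, 106] [0.727 0.336] [0.058 0.021] 52.2
scene h92 [196, 274, 60, 39, 286] [0.611 0.326] [0.119 0.037] 80.2
scene h92 [307, 294, 18, 10, 68] [0.495 0.258] [0.028 0.015] 40.8
scene h92 [290, 312, 19, 11, 73] [0.493 0.308] [0.028 0.016] 39.9
scene h92 [271, 331, 21, 12, 75] [0.492 0.356] [0.03  0.016] 44.2
scene h92 [491, 356, 14, 11, 68] [0.213 0.23 ] [0.026 0.012] 67.8
scene h92 [394, 424, 16, 15, 111] [0.285 0.401] 
[... 3230 characters left out ...]
024] [0.134 0.071] 80.4
wrist h40 [314, 31, 326, 6, 740] [0.711 0.172] [0.284 0.002] 0.2
wrist h40 [598, 140, 30, 29, 188] [0.849 0.073] [0.03 0.01] 53.6
wrist h40 [20, 160, 19, 87, 440] [0.293 0.023] [0.084 0.006] 86.1
wrist h40 [622, 185, 18, 28, 130] [0.878 0.029] [0.008 0.033] 49.5
wrist h40 [623, 260, 11, 38, 202] [ 0.89  -0.053] [0.009 0.039] 12.3
wrist h40 [234, 300, 66, 44, 182] [ 0.523 -0.096] [0.017 0.083] 54.9
wrist h40 [156, 429, 49, 29, 680] [ 0.411 -0.263] [0.06  0.035] 11.7
wrist h40 [256, 430, 64, 28, 815] [ 0.536 -0.261] [0.035 0.075] 88.0
wrist h40 [367, 432, 44, 13, 241] [ 0.656 -0.254] [0.016 0.051] 87.3
wrist h40 [412, 433, 21, 12, 136] [ 0.695 -0.255] [0.025 0.013] 20.2
```

View pics/wrist0.png

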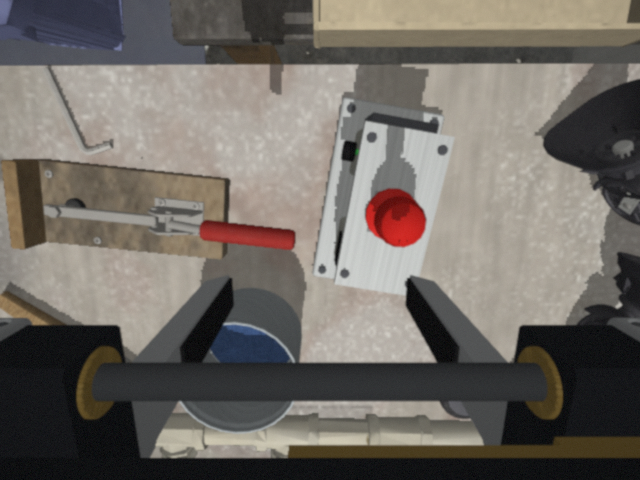

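The wrist view shows the plug knob at (397,217), the plate, the toggle-clamp handle at (248,235) and the tin at (240,365). The plate centre (0.632, 0.025) agrees with the plug position, and the gauge yaw is about -10°.

```bash
python3 - <<'E'
from h import *
from scipy.optimize import least_squares
A=[]
for n in["scene","side","wrist"]:
    d=np.load(f"{n}0.npz");c=dict(range_z=d["z"],W=d["W"],f=d["f"],cx=d["cx"],cy=d["cy"]);P=cloud(c)
    m=(abs(P[...,0]-.49)<.085)&(abs(P[...,1]+.14)<.085)&(P[...,2]>.06)&(P[...,2]<.096)
    q=P[m]
    r=least_squares(lambda p:np.hypot(q[:,0]-p[0],q[:,1]-p[1])-p[2],[.49,-.14,.06],loss="soft_l1",f_scale=.003);print(n,"tin",r.x.round(4),len(q),q[:,2].max(),np.abs(r.fun).mean())
    m=(P[...,0]>.4)&(P[...,0]<.8)&(P[...,1]>.17)&(P[...,1]<.5)
    for x0 in(.52,.56,.6,.65,.7):
        k=m&(abs(P[...,0]-x0-.02)<.02)&(P[...,1]<.4); print(x0,P[k][:,2].max().round(3) if k.any() else None,end=" ")
    for nm,lo in(("top",.115),):
        k=m&(abs(P[...,0]-.5)<.025)&(P[...,2]>lo)&(P[...,2]<.126)&(P[...,1]<.38)
        kk,l,st,ce=cv2.connectedComponentsWithStats(k.astype(np.uint8))
        for i in range(1,kk):
            if st[i,4]>25: q=P[l==i];print(n,(q.min(0)/2+q.max(0)/2).round(3),q.min(0).round(3),q.max(0).round(3))
E
python3 -m jog '[[1,0.7,-0.3,0,0,0,0],[1,0.7,-0.3,0,0,0,0],[1,0,0,0.5,0,0,0],[1,0,0,0.3,0,0,0],[1,0,0,0,0,0,0]]'
```

```text
scene tin [ 0.4921 -0.1345  0.058 ] 1271 0.0922539906558667 0.0012927792810072767
0.52 0.041 0.56 0.197 0.6 0.207 0.65 0.219 0.7 0.237 scene [0.499 0.251 0.118] [0.488 0.239 0.115] [0.51  0.263 0.121]
scene [0.498 0.301 0.119] [0.486 0.289 0.115] [0.51  0.313 0.122]
scene [0.497 0.351 0.118] [0.485 0.34  0.115] [0.509 0.363 0.121]
side tin [ 0.4953 -0.1347  0.0582] 789 0.0958973614638603 0.0014218163397075215
0.52 0.045 0.56 0.197 0.6 0.209 0.65 0.219 0.7 0.241 side [0.502 0.251 0.121] [0.49  0.241 0.116] [0.514 0.262 0.125]
side [0.501 0.301 0.12 ] [0.488 0.291 0.115] [0.514 0.312 0.124]
side [0.5   0.352 0.12 ] [0.486 0.341 0.115] [0.514 0.363 0.125]
wrist tin [ 0.4944 -0.136   0.0582] 3653 0.09340808916373183 0.0009077948341924426
0.52 0.002 0.56 0.054 0.6 0.054 0.65 0.053 0.7 0.054 clock: 0.57
eef_pos: [0.6297, 0.0249, 0.1904]
tool_rot: [[1.0, -0.001, -0.007], [-0.001, -1.0, 0.001], [-0.007, -0.001, -1.0]]
force: [-0.2, 0.1, 0.3]
opening: 1.001
```

```bash
python3 -m jog '[[1,0.02,0,0.5,0,0,0],[1,0,0,0.5,0,0,0],[1,0,0,0.3,0,0,0],[1,0.02,0,0.1,0,0,0],[1,0,0,0,0,0,0]]'
python3 - <<'E'
from h import *
print(robot.observe()["tool_rot"][:,2])
c=cam("wrist");cv2.imwrite("pics/w1.png",c["pixels"])
for n in["scene","side"]:
    d=np.load(f"{n}0.npz");c=dict(range_z=d["z"],W=d["W"],f=d["f"],cx=d["cx"],cy=d["cy"]);P=cloud(c)
    for x0 in(.54,.56,.57,.58,.59,.6,.62):
        print(n,x0,[(y0,P[k][:,2].max().round(3)) for y0 in(.2,.22,.24,.26,.28,.3,.32) for k in[(abs(P[...,0]-x0-.005)<.006)&(abs(P[...,1]-y0-.01)<.01)&(P[...,2]<.3)] if k.any()])
E
```

```text
clock: 0.98
eef_pos: [0.6289, 0.0242, 0.1326]
tool_rot: [[1.0, -0.002, -0.009], [-0.002, -1.0, 0.001], [-0.009, -0.0, -1.0]]
force: [0.3, 0.4, -0.7]
opening: 1.001
[-9.24587176e-03  5.17109413e-04 -9.99957122e-01]
scene 0.54 []
scene 0.56 [(0.2, np.float64(0.052)), (0.22, np.float64(0.053)), (0.24, np.float64(0.053)), (0.26, np.float64(0.145)), (0.28, np.float64(0.163)), (0.3, np.float64(0.163)), (0.32, np.float64(0.053))]
scene 0.57 [(0.2, np.float64(0.052)), (0.22, np.float64(0.053)), (0.24, np.float64(0.053)), (0.26, np.float64(0.151)), (0.28, np.float64(0.172)), (0.3, np.float64(0.176)), (0.32, np.float64(0.053))]
scene 0.58 [(0.26, np.float64(0.142)), (0.28, np.float64(0.172)), (0.3, np.float64(0.189))]
scene 0.59 [(0.24, np.float64(0.137)), (0.26, np.float64(0.139)), (0.28, np.float64(0.137)), (0.3, np.float64(0.198)), (0.32, np.float64(0.198))]
scene 0.6 [(0.2, np.float64(0.004)), (0.22, np.float64(0.004)), (0.24, np.float64(0.136)), (0.26, np.float64(0.135)), (0.28, np.float64(0.111)), (0.3, np.float64(0.2)), (0.32, np.float64(0.207))]
scene 0.62 [(0.2, np.float64(0.168)), (0.22, np.float64(0.176)), (0.24, np.float64(0.173)), (0.26, np.float64(0.163)), (0.28, np.float64(0.1)), (0.3, np.float64(0.112)), (0.32, np.float64(0.207))]
side 0.54 []
side 0.56 [(0.28, np.float64(0.158))]
side 0.57 [(0.26, np.float64(0.15)), (0.28, np.float64(0.169))]
side 0.58 [(0.26, np.float64(0.148)), (0.28, np.float64(0.175)), (0.3, np.float64(0.186))]
side 0.59 [(0.24, np.float64(0.138)), (0.26, np.float64(0.144)), (0.28, np.float64(0.15)), (0.3, np.float64(0.196)), (0.32, np.float64(0.197))]
side 0.6 [(0.24, np.float64(0.14)), (0.26, np.float64(0.141)), (0.28, np.float64(0.139)), (0.3, np.float64(0.203)), (0.32, np.float64(0.206))]
side 0.62 [(0.22, np.float64(0.178)), (0.24, np.float64(0.176)), (0.26, np.float64(0.164)), (0.28, np.float64(0.149)), (0.3, np.float64(0.147)), (0.32, np.float64(0.209))]
```

View pics/w1.png

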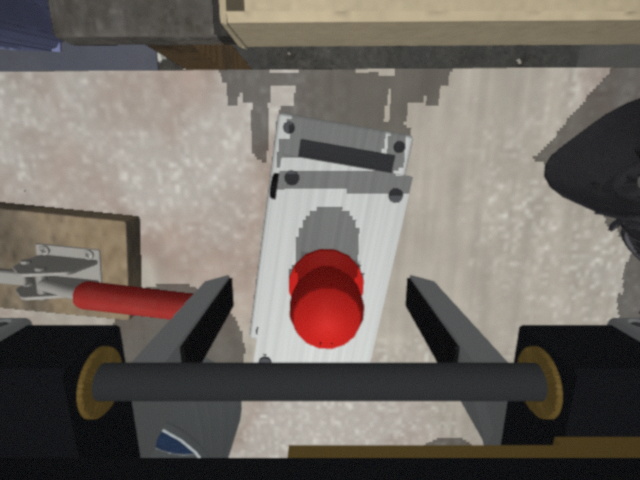

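The knob sits at (327,310) between the open fingers, about 3 mm toward +x. I'll centre, remove the small tilt and grip.

```bash
python3 -m jog '[[1,0.07,0,0,0,0.1,0],[0.6,0,0,0,0,0.1,0],[0.2,0,0,0,0,0,0],[0.2,0,0,0,0,0,0],[0.2,0,0,0,0,0,0],[0.2,0,0,0,0,0,0],[0.2,0,0,0,0,0,0],[0.2,0,0,0,0,0,0],[0.2,0,0,0,0,0,0],[0.2,0,0,0,0,0,0],[0.2,0,0,0,0,0,0],[0.2,0,0,0,0,0,0]]' 15
```

```text
clock: 2.03
eef_pos: [0.6335, 0.0237, 0.1399]
tool_rot: [[1.0, -0.002, 0.016], [-0.002, -1.0, -0.001], [0.016, 0.001, -1.0]]
force: [-0.5, -0.6, 0.1]
opening: 0.379
```

```bash
python3 -m jog '[[0.2,0,0,-0.2,0,-0.1,0],[0.2,0,0,-0.5,0,0,0],[0.2,0,0,-0.6,0,0,0],[0.2,0,0,-0.6,0,-0.1,0],[0.2,0,0,-0.4,0,0,0],[0.2,0,0,0,0,0,0],[0.2,0,0,0,0,0,0]]'
python3 - <<'E'
from h import *
o=robot.observe();print(o["eef_pos"],o["opening"])
for n in("scene","wrist"):
    c=cam(n);P=cloud(c);H,S,V=cv2.split(cv2.cvtColor(c["pixels"],cv2.COLOR_BGR2HSV))
    m=((H<6)|(H>174))&(S>150)&(np.hypot(P[...,0]-.63,P[...,1]-.025)<.06);q=P[m]
    print(n,len(q),np.percentile(q,1,0).round(3),np.percentile(q,99,0).round(3))
    cv2.imwrite(f"pics/{n}2.png",c["pixels"])
cv2.imwrite("pics/s2c.png",cv2.resize(cam("scene")["pixels"][80:280,220:460],None,fx=2,fy=2))
E
```

```text
clock: 2.62
eef_pos: [0.6335, 0.0238, 0.2305]
tool_rot: [[1.0, -0.002, -0.003], [-0.002, -1.0, 0.0], [-0.003, -0.0, -1.0]]
force: [-0.2, 0.1, -0.7]
opening: 0.376
[0.63348085 0.02382653 0.23046148] 0.3755332566431966
scene 479 [0.613 0.018 0.173] [0.65  0.046 0.238]
wrist 5524 [0.615 0.012 0.193] [0.651 0.044 0.24 ]
```

View pics/s2c.png

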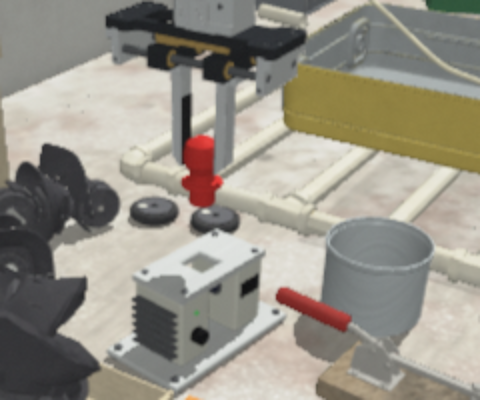

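The plug is held upright and the mouth is free. Next, over to the tin.

```bash
python3 -m jog '[[0.2,-0.4,0.4,0,0,0,0],[0.2,-0.6,0.7,0,0,0,0],[0.2,-0.7,0.8,0,0,0,0],[0.2,-0.7,0.8,0,0,0,0],[0.2,-0.6,0.7,0,0,0,0],[0.2,-0.4,0.4,0,0,0,0],[0.2,0,0,0,0,0,0],[0.2,0,0,0,0,0,0]]'
```

```text
clock: 3.43
eef_pos: [0.4854, -0.1288, 0.2151]
tool_rot: [[1.0, 0.002, -0.026], [0.002, -1.0, 0.008], [-0.026, -0.008, -1.0]]
force: [0.5, 0.2, -0.6]
opening: 0.372
```

```bash
python3 - <<'E'
from h import *
c=cam("wrist");P=cloud(c);cv2.imwrite("pics/w3.png",c["pixels"])
m=(abs(P[...,0]-.494)<.085)&(abs(P[...,1]+.135)<.085)&(P[...,2]>.06)&(P[...,2]<.096);q=P[m]
from scipy.optimize import least_squares
r=least_squares(lambda p:np.hypot(q[:,0]-p[0],q[:,1]-p[1])-p[2],[.49,-.14,.06],loss="soft_l1",f_scale=.003);print(r.x,len(q),robot.observe()["eef_pos"])
E
```

```text
[ 0.49401013 -0.13597029  0.05764763] 2638 [ 0.48540855 -0.12852156  0.21492556]
```

```bash
python3 -m jog '[[0.2,0.21,0.18,0,-0.1,0.3,0],[0.2,0,0,0.4,0,0,0],[0.2,0,0,0.6,0,0,0],[0.2,0,0,0.6,0,0,0],[0.2,0,0,0.5,0,0,0],[0.2,0,0,0.5,0,0,0],[0.2,0,0,0.3,0,0,0],[0.2,0,0,0.2,0,0,0],[0.2,0,0,0,0,0,0],[0.2,0,0,0,0,0,0]]'
```

```text
clock: 4.32
eef_pos: [0.504, -0.1252, 0.0824]
tool_rot: [[1.0, 0.018, 0.004], [0.018, -1.0, 0.003], [0.004, -0.003, -1.0]]
force: [-0.2, 0.4, -0.6]
opening: 0.377
```

```bash
python3 -m jog '[[0.2,-0.15,0.15,0,0,0,0],[0.2,-0.1,0.1,0.1,0,0,0],[0.2,0,0,0.1,0,0,0],[0.2,0,0,0.08,0,0,0],[0.2,0,0,0.05,0,0,0],[0.2,0,0,0.03,0,0,0]]'
```

```text
clock: 4.82
eef_pos: [0.4969, -0.1375, 0.0707]
tool_rot: [[1.0, 0.019, 0.012], [0.019, -1.0, -0.001], [0.012, 0.001, -1.0]]
force: [-0.3, 0.4, -0.6]
opening: 0.38
```

```bash
python3 -m jog '[[0.2,0,0,0.06,0,-0.1,0],[0.2,0,0,0.04,0,0,0],[0.2,0,0,0.03,0,0,0],[0.2,0,0,0.02,0,0,0]]'
```

```text
clock: 5.15
eef_pos: [0.4975, -0.138, 0.0648]
tool_rot: [[1.0, 0.019, 0.003], [0.019, -1.0, -0.001], [0.003, 0.001, -1.0]]
force: [-2.3, -0.2, 7.5]
opening: 0.378
```

Contact felt (7.5 N). Releasing with a partial opening, as the fingers are inside the tin.

```bash
python3 -m jog '[[0.2,0,0,-0.01,0,0,0],[0.42,0,0,0,0,0,0],[0.48,0,0,0,0,0,0],[0.54,0,0,0,0,0,0],[0.56,0,0,0,0,0,0],[0.56,0,0,0,0,0,0]]'
```

```text
clock: 5.65
eef_pos: [0.4982, -0.138, 0.0657]
tool_rot: [[1.0, 0.019, 0.004], [0.019, -1.0, -0.002], [0.004, 0.002, -1.0]]
force: [1.5, -0.3, -0.0]
opening: 0.561
```

```bash
python3 -m jog '[[0.58,0,0,-0.2,0,0,0],[0.58,0,0,-0.3,0,0,0],[0.58,0,0,-0.5,0,0,0],[0.58,0,0,-0.6,0,0,0],[0.58,0,0,-0.8,0,0,0],[0.58,0,0,-0.8,0,0,0],[0.58,0,0,-0.8,0,0,0],[0.58,0,0,-0.5,0,0,0],[0.58,0,0,0,0,0,0]]'
python3 - <<'E'
from h import *
c=cam("wrist");P=cloud(c);cv2.imwrite("pics/w4.png",c["pixels"])
H,S,V=cv2.split(cv2.cvtColor(c["pixels"],cv2.COLOR_BGR2HSV))
m=((H<6)|(H>174))&(S>150)&(np.hypot(P[...,0]-.494,P[...,1]+.136)<.06);q=P[m];print(np.percentile(q,1,0),np.percentile(q,99,0))
E
```

```text
clock: 6.4
eef_pos: [0.4952, -0.1366, 0.2556]
tool_rot: [[1.0, 0.019, -0.0], [0.019, -1.0, 0.001], [-0.0, -0.001, -1.0]]
force: [0.6, -0.5, 0.5]
opening: 0.582
[ 0.47717758 -0.15210325  0.02482032] [ 0.51686044 -0.11775905  0.07476653]
```

View pics/w4.png

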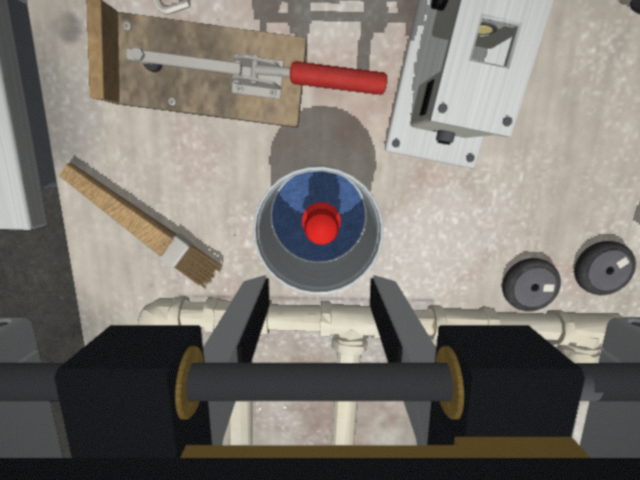

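The plug stands upright on the felt at (322,225), top at z = 0.075, and the tin is where it was. On to the amber prism.

```bash
python3 -m jog '[[0.58,0,-0.4,0,0,0,0],[0.58,0,-0.7,0,0,0,0],[0.58,0,-0.8,0,0,0,0],[0.58,0,-0.8,0,0,0,0],[0.58,0,-0.8,0,0,0,0],[0.58,0,-0.8,0,0,0,0],[0.58,0,-0.8,0,0,0,0],[0.58,0,-0.8,0,0,0,0],[0.58,0,-0.8,0,0,0,0],[0.58,0,-0.7,0,0,0,0],[0.58,0,-0.5,0,0,0,0],[0.58,0,-0.3,0,0,0,0],[0.58,0,0,0,0,0,0],[0.58,0,0,0,0,0,0]]'
```

```text
clock: 7.62
eef_pos: [0.4723, 0.2047, 0.225]
tool_rot: [[0.999, 0.014, -0.047], [0.014, -1.0, -0.002], [-0.047, 0.001, -0.999]]
force: [0.1, 0.0, -0.4]
opening: 0.58
```

```bash
python3 -m jog '[[0.58,0.3,-0.4,-0.3,0,0.3,0],[0.58,0.3,-0.4,-0.3,0,0.2,0],[0.58,0.1,-0.3,0,0,0,0],[0.58,0,0,0,0,0,0],[0.58,0,0,0,0,0,0]]'
python3 - <<'E'
from h import *
o=robot.observe();print(o["eef_pos"],o["tool_rot"].round(4))
c=cam("wrist");P=cloud(c);cv2.imwrite("pics/w5.png",c["pixels"])
k=(abs(P[...,0]-.5)<.03)&(P[...,2]>.114)&(P[...,2]<.127)&(P[...,1]>.2)&(P[...,1]<.4)
kk,l,st,ce=cv2.connectedComponentsWithStats(k.astype(np.uint8))
for i in range(1,kk):
    if st[i,4]>60:
        q=P[l==i];r=cv2.minAreaRect(q[:,:2].astype(np.float32));print(st[i],np.round(r[0],4),np.round(r[1],4),r[2],q[:,2].mean(),c["pixels"][l==i].mean(0))
k=(P[...,2]>.037)&(P[...,2]<.043)&(abs(P[...,0]-.5)<.04)&(P[...,1]>.2)&(P[...,1]<.4)
r=cv2.minAreaRect(P[k][:,:2].astype(np.float32));print(r)
E
```

```text
clock: 8.03
eef_pos: [0.498, 0.2447, 0.2411]
tool_rot: [[1.0, 0.009, -0.015], [0.009, -1.0, -0.007], [-0.015, 0.007, -1.0]]
force: [-0.6, 0.6, -0.2]
opening: 0.582
[0.49802498 0.24473058 0.24107787] [[ 0.9998  0.0094 -0.0148]
 [ 0.0093 -0.9999 -0.0075]
 [-0.0149  0.0073 -0.9999]]
[309  90  31  32 948] [0.4987 0.3495] [0.022  0.0217] 1.3634949922561646 0.1192726257977712 [200.59810127 212.09177215 209.8164557 ]
[311 160  28  29 802] [0.4997 0.2998] [0.0211 0.0214] 0.6531316637992859 0.11931171664528979 [122.15087282 198.66708229 103.66334165]
[312 223  27  27 726] [0.5008 0.2501] [0.0213 0.0217] 0.9703100919723511 0.11919833088518078 [ 91.8415978  185.89669421 246.33608815]
((0.4998806416988373, 0.29998061060905457), (0.06413998454809189, 0.16008654236793518), 1.1930547952651978)
```

View pics/w5.png

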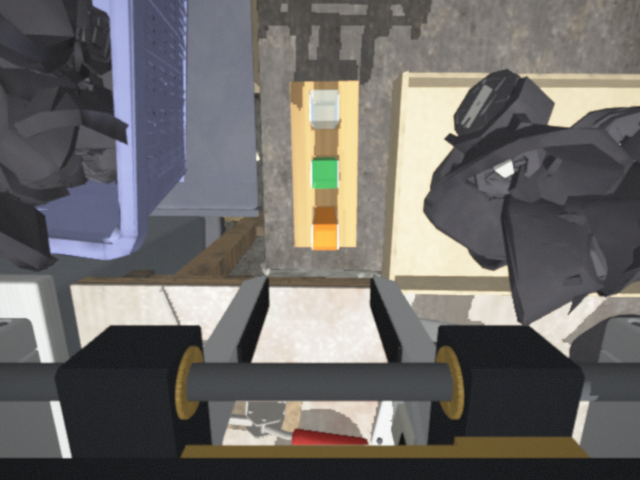

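Amber is at (325,236), nearest the camera's bottom edge and measured at (0.5008, 0.2501), with the rack at yaw 1.2°.

```bash
python3 -m jog '[[0.58,0.07,-0.13,0.2,0.1,0.17,-0.14],[0.58,0,0,0.5,0,0,0],[0.58,0,0,0.6,0,0,0],[0.58,0,0,0.3,0,0,0],[0.58,0,0,0,0,0,0],[0.58,0,0,0,0,0,0]]'
```

```text
clock: 8.58
eef_pos: [0.498, 0.2434, 0.1718]
tool_rot: [[1.0, 0.016, -0.006], [0.016, -1.0, -0.002], [-0.006, 0.002, -1.0]]
force: [-0.2, -0.3, 0.2]
opening: 0.581
```

```bash
python3 -m jog '[[0.58,0.07,-0.17,0.1,0,0.08,-0.05],[0.58,0,0,0.2,0,0,0],[0.58,0,0,0,0,0,0]]'
```

```text
clock: 8.83
eef_pos: [0.5017, 0.2498, 0.1604]
tool_rot: [[1.0, 0.019, 0.004], [0.019, -1.0, -0.001], [0.004, 0.002, -1.0]]
force: [-0.0, -0.3, 0.4]
opening: 0.581
```

```bash
python3 -m jog '[[0.58,-0.02,0,0.3,0,-0.05,0],[0.58,0,0,0.4,0,0,0],[0.58,0,0,0.4,0,0,0],[0.58,0,0,0.15,0,0,0],[0.58,0,0,0,0,0,0]]'
```

```text
clock: 9.25
eef_pos: [0.5033, 0.2509, 0.1097]
tool_rot: [[1.0, 0.02, 0.005], [0.02, -1.0, 0.0], [0.005, -0.0, -1.0]]
force: [-0.1, 0.2, -0.7]
opening: 0.579
```

```bash
python3 -m jog '[[0.5,-0.06,0,0,0,-0.06,0],[0.4,0,0,0,0,0,0],[0.35,0,0,0,0,0,0],[0.3,0,0,0,0,0,0],[0.3,0,0,0,0,0,0],[0.3,0,0,0,0,0,0]]' 15
```

```text
clock: 9.75
eef_pos: [0.5025, 0.2516, 0.1123]
tool_rot: [[1.0, 0.021, 0.004], [0.021, -1.0, 0.002], [0.004, -0.002, -1.0]]
force: [-1.2, 0.4, -0.1]
opening: 0.304
```

```bash
python3 -m jog '[[0.3,-0.06,0.03,0.06,0,-0.04,0],[0.26,0,0,0.01,0,0,0],[0.15,0,0,0.01,0,0,0],[0.15,0,0,0.01,0,0,0],[0.15,0,0,0.01,0,0,0],[0.15,0,0,0,0,0,0]]' 15
python3 -c "
from h import *
cv2.imwrite('pics/w6.png',cam('wrist')['pixels'])"
```

```text
clock: 10.25
eef_pos: [0.5007, 0.2506, 0.1102]
tool_rot: [[1.0, 0.021, 0.002], [0.021, -1.0, 0.002], [0.002, -0.002, -1.0]]
force: [-0.5, 0.2, -1.1]
opening: 0.236
```

View pics/w6.png

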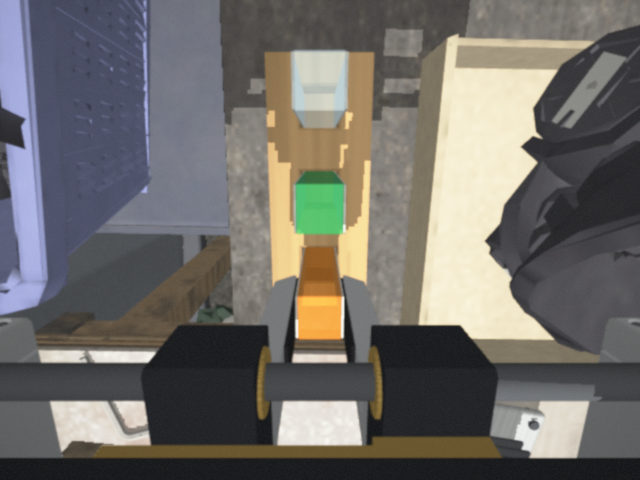

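Both fingers are on the frosted faces of amber at (320,300); the polished faces are free. Lifting.

```bash
python3 -m jog '[[0.15,0,0,-0.1,0,0,0],[0.15,0,0,-0.2,0,0,0],[0.15,0,0,-0.3,0,0,0],[0.15,0,0,-0.3,0,0,0],[0.15,0,0,-0.5,0,0,0],[0.15,0,0,-0.6,0,0,0],[0.15,0,0,-0.6,0,0,0],[0.15,0,0,-0.6,0,0,0],[0.15,0,0,-0.2,0,0,0],[0.15,0,0,0,0,0,0],[0.15,0,0,0,0,0,0]]'
```

```text
clock: 11.22
eef_pos: [0.4992, 0.2501, 0.2591]
tool_rot: [[1.0, 0.021, 0.003], [0.021, -1.0, 0.003], [0.003, -0.003, -1.0]]
force: [-0.1, -0.1, -0.5]
opening: 0.234
```

```bash
python3 -m jog '[[0.15,0,0.4,0,0,0,0],[0.15,0.1,0.7,0,0,0,0],[0.15,0.3,0.8,0,0,0,0.3],[0.15,0.5,0.8,0,0,0,0.4],[0.15,0.6,0.8,0,0,0,0.4],[0.15,0.5,0.7,0,0,0,0.4],[0.15,0.4,0.5,0,0,0,0.4],[0.15,0.3,0.2,0,0,0,0.3],[0.15,0,0,0,0,0,0],[0.15,0,0,0,0,0,0]]'
python3 - <<'E'
from h import *
o=robot.observe();print(o["eef_pos"])
for n in("wrist","scene","side"):
    c=cam(n);P=cloud(c)
    m=(abs(P[...,2]-.1)<.004)&(abs(P[...,0]-.632)<.09)&(abs(P[...,1]-.025)<.09)
    kk,l,st,ce=cv2.connectedComponentsWithStats(m.astype(np.uint8));i=1+np.argmax(st[1:,4]);q=P[l==i]
    r=cv2.minAreaRect(q[:,:2].astype(np.float32));print(n,st[i],np.round(r[0],4),np.round(r[1],4),r[2],q[:,2].mean())
    np.savez(f"{n}7.npz",px=c["pixels"],z=c["range_z"],W=c["W"],f=c["f"],cx=c["cx"],cy=c["cy"])
    cv2.imwrite(f"pics/{n}7.png",c["pixels"])
E
```

```text
clock: 12.05
eef_pos: [0.5952, 0.0424, 0.2407]
tool_rot: [[0.984, -0.174, -0.027], [-0.174, -0.985, 0.006], [-0.028, -0.001, -1.0]]
force: [-1.0, -0.0, -1.1]
opening: 0.234
[0.59519767 0.04240511 0.24067277]
wrist [ 330  174   85  149 8630] [0.6328 0.0235] [0.1344 0.0695] 80.41271209716797 0.09944441239189833
scene [286 197  67  34 905] [0.6311 0.0263] [0.1368 0.0733] 80.49749755859375 0.09841575189516229
side [ 240  236   69   45 1510] [0.6331 0.0257] [0.1359 0.0738] 80.61054229736328 0.09979169285580028
```

View pics/wrist7.png

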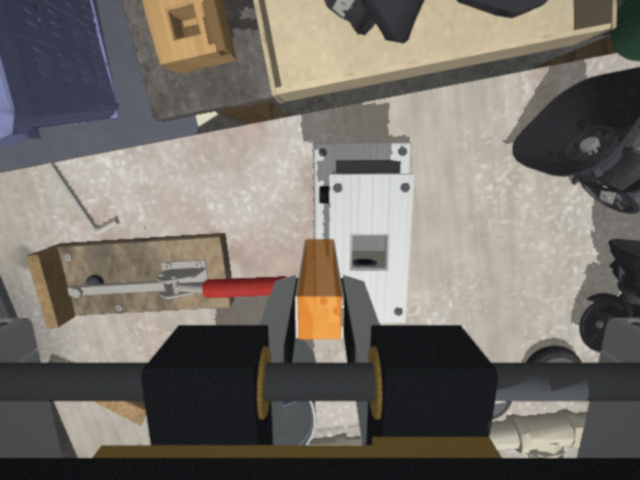

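Wrist view: prism held at (320,300), mouth visible at (369,252). I'll compute the prism's pose in the hand and the mouth centre from the same camera.

```bash
python3 - <<'E'
from h import *
for n in("wrist","scene","side"):
    d=np.load(f"{n}7.npz");c=dict(range_z=d["z"],W=d["W"],f=d["f"],cx=d["cx"],cy=d["cy"]);P=cloud(c)
    H,S,V=cv2.split(cv2.cvtColor(d["px"],cv2.COLOR_BGR2HSV))
    am=(H>8)&(H<20)&(S>120)&(np.hypot(P[...,0]-.6,P[...,1]-.04)<.08)&(P[...,2]>.12)&(P[...,2]<.27)
    q=P[am];print(n,"amber",len(q),q[:,2].min(),q[:,2].max())
    if n=="wrist":
        t=am&(P[...,2]>.246);r=cv2.minAreaRect(P[t][:,:2].astype(np.float32));print(r,P[t][:,2].mean())
        f=am&(P[...,2]<.24)
        R=np.array([[.984,-.174,-.027],[-.174,-.985,.006],[-.028,-.001,-1.]]);p=np.array([.5952,.0424,.2407])
        L=(P-p)@R; print("top in tool",np.percentile(L[t],[2,98],axis=0).round(4))
        for a in(.0,.03,.06,.08): 
            k=am&(abs(L[...,2]-a-.005)<.01); print(a,np.percentile(L[k],[3,50,97],axis=0).round(4).tolist(),k.sum())
    # mouth: hole in plate, corners on plane z=.1
    m=((abs(P[...,2]-.1)<.004)&(abs(P[...,0]-.632)<.09)&(abs(P[...,1]-.025)<.09)).astype(np.uint8)
    cs,h=cv2.findContours(m,cv2.RETR_CCOMP,cv2.CHAIN_APPROX_NONE)
    for cc,hh in zip(cs,h[0]):
        if hh[3]>=0 and len(cc)>15:
            w=np.array([plane(c,u,v,.1)[:2] for u,v in cc[:,0].astype(float)],np.float32);r=cv2.minAreaRect(w);print("hole",len(cc),r,cv2.boundingRect(cc))
E
```

```text
wrist amber 3784 0.1438435000549695 0.2520830259244537
((0.5955373644828796, 0.04204060882329941), (0.022139156237244606, 0.01979086548089981), 79.42102813720703) 0.2497341189027406
top in tool [[-0.0094 -0.0104 -0.0104]
 [ 0.0095  0.0106 -0.0064]]
0.0 [[-0.0092, -0.0106, -0.0045], [-0.0001, -0.0102, 0.0041], [0.0091, -0.0098, 0.0143]] 602
0.03 [[-0.0091, -0.0105, 0.0254], [-0.0001, -0.0101, 0.0341], [0.009, -0.0097, 0.0441]] 368
0.06 [[-0.0091, -0.0103, 0.0556], [-0.0001, -0.01, 0.0637], [0.0089, -0.0096, 0.0733]] 241
0.08 [[-0.0089, -0.0103, 0.0755], [-0.0001, -0.0099, 0.0841], [0.0088, -0.0097, 0.0935]] 193
hole 134 ((0.6321521997451782, 0.024328377097845078), (0.031663984060287476, 0.03130011260509491), 80.35662078857422) (351, 234, 37, 36)
scene amber 393 0.14097367809751632 0.25012690158433704
hole 43 ((0.6280702352523804, 0.029448769986629486), (0.03608470782637596, 0.03552136570215225), 79.87590026855469) (310, 206, 21, 12)
side amber 108 0.15081827615193766 0.2670428790292244
hole 48 ((0.6333025693893433, 0.02567194029688835), (0.03433544933795929, 0.03537580743432045), 80.63072967529297) (264, 250, 20, 16)
```

```bash
python3 -m jog '[[0.15,0.4,0.1,0,0,0.2,-0.09],[0.15,0.4,0.1,0,0,0.12,0],[0.15,0.1,0.05,0,0,0,0],[0.15,0,0,0,0,0,0],[0.15,0,0,0,0,0,0]]'
```

```text
clock: 12.62
eef_pos: [0.6303, 0.0328, 0.2426]
tool_rot: [[0.988, -0.153, 0.007], [-0.153, -0.988, 0.001], [0.007, -0.002, -1.0]]
force: [-0.7, -0.8, -0.5]
opening: 0.232
```

```bash
python3 -m jog '[[0.15,0.06,0.18,0,0,-0.08,0.16],[0.15,0,0,0.3,0,0,0],[0.15,0,0,0.2,0,0,0],[0.15,0,0,0,0,0,0],[0.15,0,0,0,0,0,0]]'
```

```text
clock: 13.03
eef_pos: [0.6305, 0.0259, 0.2206]
tool_rot: [[0.986, -0.167, -0.001], [-0.167, -0.986, 0.003], [-0.001, -0.003, -1.0]]
force: [-0.5, -0.0, -0.7]
opening: 0.231
```

```bash
python3 -m jog '[[0.15,0.05,0.02,0.05,-0.03,0,0],[0.15,0,0,0.1,0,0,0],[0.15,0,0,0,0,0,0]]'
python3 - <<'E'
from h import *
o=robot.observe();p=o["eef_pos"];R=o["tool_rot"];print(p,R.round(4))
c=cam("wrist");P=cloud(c);H,S,V=cv2.split(cv2.cvtColor(c["pixels"],cv2.COLOR_BGR2HSV));L=(P-p)@R
am=(H>8)&(H<20)&(S>120)&(np.hypot(P[...,0]-.632,P[...,1]-.025)<.04)&(P[...,2]>.09)&(P[...,2]<.27)
for a in(.0,.04,.08):
    k=am&(abs(L[...,2]-a-.005)<.01);print(a,np.percentile(L[k],[3,50,97],axis=0).round(4).tolist())
m=(abs(P[...,2]-.1)<.004)&(abs(P[...,0]-.632)<.09)&(abs(P[...,1]-.025)<.09)
r=cv2.minAreaRect(P[m][:,:2].astype(np.float32));print(r)
cs=P[m];g=cv2.imwrite("pics/w8.png",c["pixels"][200:480,160:480])
for n in("scene","side"):
    cv2.imwrite(f"pics/{n}8.png",cv2.resize(cam(n)["pixels"][(110 if n=="scene" else 170):(300 if n=="scene" else 320),230:410],None,fx=3,fy=3))
E
```

```text
clock: 13.28
eef_pos: [0.6317, 0.0247, 0.2132]
tool_rot: [[0.986, -0.167, -0.003], [-0.167, -0.986, 0.0], [-0.003, 0.0, -1.0]]
force: [-0.5, 0.5, -0.5]
opening: 0.234
[0.63172554 0.02474918 0.21316656] [[ 9.860e-01 -1.666e-01 -3.100e-03]
 [-1.666e-01 -9.860e-01  2.000e-04]
 [-3.000e-03  4.000e-04 -1.000e+00]]
0.0 [[-0.0092, -0.0106, -0.0042], [-0.0001, -0.0101, 0.0043], [0.0091, -0.0097, 0.0142]]
0.04 [[-0.0092, -0.0104, 0.0356], [-0.0001, -0.01, 0.0441], [0.0091, -0.0096, 0.0542]]
0.08 [[-0.0091, -0.0102, 0.0754], [-0.0001, -0.0099, 0.0842], [0.0088, -0.0096, 0.0935]]
((0.6356587409973145, 0.04330296441912651), (0.09422529488801956, 0.07014119625091553), 80.4298095703125)
```

```bash
python3 -m jog '[[0.15,0.02,-0.01,0.15,0,0.03,0],[0.15,0,0,0.2,0,0,0],[0.15,0,0,0.1,0,0,0],[0.15,0,0,0,0,0,0]]'
```

```text
clock: 13.77
eef_pos: [0.634, 0.0251, 0.1958]
tool_rot: [[0.986, -0.166, 0.004], [-0.166, -0.986, -0.001], [0.004, -0.0, -1.0]]
force: [0.2, 0.4, -0.3]
opening: 0.231
```

```bash
python3 -m jog '[[0.15,-0.04,0,0.05,0,-0.05,0],[0.15,-0.01,0,0.15,0,0,0],[0.15,0,0,0.15,0,0,0],[0.15,0,0,0,0,0,0]]'
```

```text
clock: 14.1
eef_pos: [0.6315, 0.0255, 0.1798]
tool_rot: [[0.986, -0.166, -0.002], [-0.166, -0.986, 0.0], [-0.002, 0.0, -1.0]]
force: [-0.1, -0.8, -1.3]
opening: 0.235
```

```bash
python3 -m jog '[[0.15,0.02,0.01,0.15,0,0.02,0],[0.15,0,0,0.2,0,0,0],[0.15,0,0,0.1,0,0,0],[0.15,0,0,0,0,0,0]]'
```

```text
clock: 14.43
eef_pos: [0.6321, 0.0249, 0.1594]
tool_rot: [[0.986, -0.166, -0.0], [-0.166, -0.986, -0.0], [-0.0, 0.0, -1.0]]
force: [-0.8, -0.7, -1.1]
opening: 0.233
```

```bash
python3 -m jog '[[0.15,0.01,0,0.15,0,0,0],[0.15,0,0,0.2,0,0,0],[0.15,0,0,0.1,0,0,0],[0.15,0,0,0,0,0,0]]'
```

```text
clock: 14.77
eef_pos: [0.6325, 0.0248, 0.1393]
tool_rot: [[0.986, -0.166, -0.0], [-0.166, -0.986, -0.0], [-0.0, 0.0, -1.0]]
force: [-0.1, -0.4, -0.8]
opening: 0.233
```

In position numerically. One visual check of the gap around the prism.

```bash
python3 - <<'E'
from h import *
w=cam("wrist")
P=cloud(w);m=(abs(P[...,2]-.1)<.004)&(abs(P[...,0]-.632)<.09)&(abs(P[...,1]-.025)<.12)
r=cv2.minAreaRect(P[m][:,:2].astype(np.float32));print(r)
a=cv2.resize(w["pixels"][200:400,220:420],(400,400))
s=cv2.resize(cam("scene")["pixels"][150:270,270:390],(400,400));
cv2.imwrite("pics/w9.png",np.hstack([a,s]))
o=robot.observe();p=o["eef_pos"];print(p,o["force"],o["tool_rot"].round(4),p[0]*.986-p[1]*.166,p[0]*.166+p[1]*.986)
for n in("scene","side"):
    c=cam(n);Q=cloud(c);H,S,V=cv2.split(cv2.cvtColor(c["pixels"],cv2.COLOR_BGR2HSV))
    am=(H>8)&(H<20)&(S>120)&(np.hypot(Q[...,0]-.632,Q[...,1]-.025)<.03)&(Q[...,2]>.02)&(Q[...,2]<.2);print(n,Q[am].min(0),Q[am].max(0))
    t=(abs(Q[...,0]-.494)<.085)&(abs(Q[...,1]+.135)<.085)&(Q[...,2]>.088)&(Q[...,2]<.096);print("tin",Q[t].mean(0))
E
```

```text
((0.6332629323005676, 0.029397696256637573), (0.12232134491205215, 0.07035640627145767), 80.4448013305664)
[0.63288513 0.02475963 0.14014567] [ 0.37411912 -0.58376887  0.06070559] [[ 9.860e-01 -1.665e-01  6.000e-04]
 [-1.665e-01 -9.860e-01 -1.000e-04]
 [ 6.000e-04  0.000e+00 -1.000e+00]] 0.6199146434084587 0.129471923626313
scene [0.62440465 0.01275233 0.09659989] [0.64343692 0.03944401 0.15021664]
tin [ 0.48702401 -0.13154507  0.08977275]
side [0.62929002 0.03083645 0.08926412] [0.64864849 0.03769307 0.15587979]
tin [ 0.49764227 -0.14031625  0.09106966]
```

View pics/w9.png

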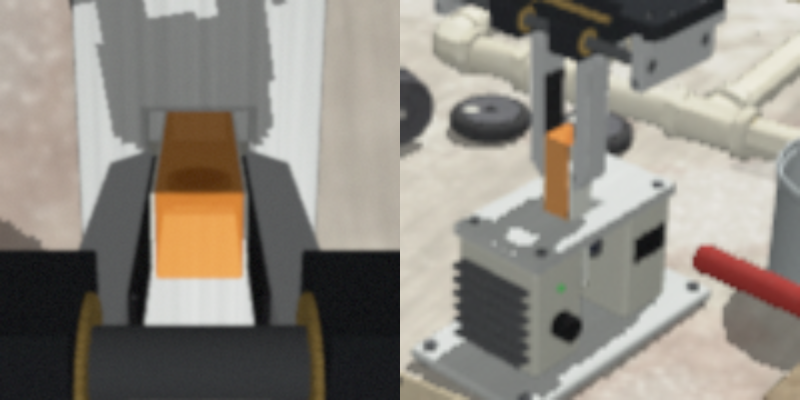

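The left view shows the prism between the mouth edges (148 and 253 px) with gaps of about 17 and 15 px, so it is centred, and the force reads about zero. Handing in.

```bash
python3 -c "
from h import *
print(robot.close_job());o=robot.observe();print(o['clock'],o['eef_pos'],o['force'],o['opening'])"
```

```text
the job is handed in; nothing more can be done
None
the job is handed in; nothing more can be done
```

I did the job in the order asked and handed it in at about 15 s of the 59 s allowed; the hand-in gave no verdict.

**Plug:** I lifted it out of the mouth, lowered it into the tin until the wrist force rose by about 8 N, and let go there. A picture afterwards showed it standing upright on the felt, with its top at z = 0.075 m. The tin showed no sign of having moved.

**Prism:** I gripped the amber prism by its frosted faces only and lifted it out of the rack. It is held in the mouth with its lower end at about z = 0.04 m, 14 mm below the lower edge of the beam.

**Last checks before handing in:**
- **Centring:** the tool was within about 0.5 mm of the mouth's centre.
- **Squareness:** yaw matched the gauge to about 0.1° and tilt was below 0.1°.
- **Contact:** force was below 1 N, within the sensor's noise, and a gap showed on both sides in the wrist picture. The other two sides and the lower end inside the gauge were not visible.

**Disagreements and limits:**
- The scene camera placed the mouth 4–6 mm away from the other two. I used the wrist view and the plate outline, which agreed to within 1–2 mm.
- The rough last tin readings from the scene and side views differed by about 1 cm, because each sees only part of the rim.
- I did not look again at the green and clear prisms after lifting the amber one. Nothing I did suggested they had been touched.

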